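# Set the long bar magnet in the sloping rest

## Task

Pick up the longer of the two steel bar magnets and lay it in the sloping aluminium rest, flat in both forks with its lower end down at the foot stop, so that it can be taken again at that angle. Either end may be uppermost. Let go of it and leave the shorter bar magnet and the horseshoe magnet where they are.

Things in the scene. Friction and masses are not known exactly. Their poses are not given: they have to be found in the camera images.
- long_bar: Longer bar magnet: steel, 160 x 20 x 12 mm, about 0.3 kg, one end red for 22 mm. Lies flat on the drawer's grey ribbed rubber (top 12 mm above the work surface), left or right of the sloping rest. Origin at its centre; x along its length to the red end, y across its 20 mm width, z up at the start. Drawer walls are 45 mm high.
- cradle_seat (a point): Centre of the long bar when seated in the fixed aluminium rest. x: 25 deg up the slope, towards the robot; y level across; z square to the slope. In mm along x: foot stop -80 (top z 10), low fork -80 to -56, high fork 43 to 57, both bearing at z -6. Cheeks 32 apart, flared, top z 22. Between forks the bar's sides are free for fingers; a 10 wide spine is below z -16, the base 54 below.
- short_bar: Shorter bar magnet, a bystander: same steel bar with one red end, but 100 x 20 x 12 mm, flat on the rubber on the other side of the rest from the long bar. Origin at its centre; x along its length.
- horseshoe: Chrome horseshoe magnet, a bystander: lies flat on the rubber beyond the rest, 80 mm long, 70 mm wide, 12 mm thick. Origin on its underside, between the legs; x to its round end. A blue compass and three iron rings lie in the drawer's far corners.
Mind the look-alikes: they are no part of the job. What is shaped like the long_bar but pink or yellow is not meant.

How it is judged:
By the outcome, as a careful person would: the job done as asked, in the order asked, and still so for the second after the job is handed in, with the robot touching nothing.
It also fails if it takes over 40 s, if anything falls off the work surface, if the arm or the gripper's body presses on something with over 40 N, if the wrist force passes 120 N, or if a joint passes its speed limit or range.

## Robot

A 7-joint arm with a two-finger parallel gripper is mounted at the origin on the work surface. World frame = base frame: x ahead of the robot, y to its left, z up, the work surface at z = 0. Lengths are in m, angles in rad, forces in N, time in s.
With the tool pointing down it reaches from about 0.4 to 0.85 m from the base axis. Payload 10.4 kg.
Tool frame: the origin (TCP) lies midway between the tips of the shut fingers; the grasp point (between the pads) lies 19 mm behind it; z points along the fingers, y is the line along which they close (so a half turn about z gives the same grasp; the last joint's range is limited). The gripper opens to 87 mm and grips with 3 to 60 N. Pads are 19 mm wide; open, the fingers measure 117 mm over their backs; the gripper's body (75 mm by 190 mm) begins 51 mm behind the grasp point.
Start: joints at [-1.181, 0.332, -0.065, 1.46, 0.022, 1.35, -0.088], TCP at [0.251, 0.573, 0.223] pointing down, gripper open.
Joint ranges: [-2.6, 2.6], [-0.5, 2.12], [-1.47, 1.34], [0.16, 2.42], [-1.27, 4.41], [0.06, 2.06], [-2.6, 2.6]. Speed limits (rad/s): [2.22, 2.22, 2.79, 2.79, 3.14, 3.14, 3.14].

## Interface

Orientations are given as a unit quaternion [x, y, z, w].
In Python, from bench import r gives the robot as it stands.
- The arm moves only by the tool move_arm, never from a script. Its argument "targets" is a list of rows, each a list of 3 entries, a list of its own where there are three numbers: the shift along the tool's x, y, z in cm, then the turn, a rotation vector about the tool's x, y, z in rad, then the opening in per cent of the stroke, from 0 (shut) to 100 (fully open). In form: [[[x, y, z], [wx, wy, wz], gripper], ...]. A call has 1 to 20 rows; each row shifts and turns the commanded pose from where the row before left it, along the tool's axes as they then stand; what a row does not reach is not made up. A row lasts 1/8 s, in which the tool goes at most 62.5 mm and 10.7 degrees, less where a joint would pass 70% of its speed; a pose out of reach is approached as far as the arm can. A call with a gripper value outside its range is refused whole. The fingers move at their own pace and stop on an object; "grip_force" is the grip in N (left out, the last holds). Time passes only in rows, so rows that do not move let the fingers close. It gives the time, the measured TCP pose, the force, the opening and the grip force at its end, in the units of the state.
- r.read_state(): the state, without advancing time (a new reading comes with each control period).
- r.camera(name): name is "scene" or "side" or "wrist"; returns a dict with "image" (420x560x3 uint8, blue, green, red), "vertical_fov" (degrees; the focal length in pixels is half the picture's height over the tangent of half this angle, whatever the lens; pixels are square), "cx", "cy" (the principal point, pixels), "cam_to_world" (4x4, takes a point from camera to world coordinates). Camera axes: x right, y down, z forward; pixel columns grow to the right and rows downward; lengths in m; the calibration is good to about 2 mm. A picture is of the moment at which its call begins. There is no depth.
- r.close_job(): hands the job in; it is judged then, once.
The state is a dict: "time": time; "joint_positions": joint angles; "joint_vel": joint speeds; "joint_torque": joint torques, N m; "ee_pos": TCP position; "eef_rot": TCP orientation; "ft_force": force on the tool from outside, world axes, zero at the start; "torque": the same for the moment, N m; "width": finger opening in m; "grip_force": force on a finger pad.
Only numpy, scipy, OpenCV 4.12 (cv2) and the standard library are available. Lean on these libraries where they do the work, as an engineer would, in place of code of your own. Each camera call takes 0.05 s, during which the arm holds its last target. There are 200 camera calls.

## Working session

There is one attempt and no reset: what is moved stays moved. The work goes in short steps, Python scripts to look and compute and a tool call to move; the robot and the scene stay as the last step left them, time stands still between calls to the robot, and variables do not carry over. Pictures are saved under pics/ and viewed, at most 11 in all, crops included, and the job is handed in when it is done.

Besides the shell and the picture viewer there is one more tool, called after "Request:" as a command line: name --argument value ..., lists and objects as JSON in quotes. move_arm: Moves the arm, as the interface text tells. Its arguments: {"type":"object","properties":{"targets":{"type":"array"},"grip_force":{"type":"number"}},"required":["targets"]}

```bash
mkdir -p pics; ls; cat > h.py <<'E'
import numpy as np, cv2, pickle
from scipy.spatial.transform import Rotation as R
def ray(c,u,v):
    H=c['image'].shape[0]; f=H/2/np.tan(np.radians(c['vertical_fov'])/2)
    T=np.array(c['cam_to_world']); d=T[:3,:3]@np.array([(u-c['cx'])/f,(v-c['cy'])/f,1]); return T[:3,3],d/np.linalg.norm(d)
def onz(c,u,v,z):
    o,d=ray(c,u,v); return o+d*(z-o[2])/d[2]
def tri(obs):
    A=np.zeros((3,3));b=np.zeros(3)
    for c,u,v in obs:
        o,d=ray(c,u,v); P=np.eye(3)-np.outer(d,d); A+=P;b+=P@o
    p=np.linalg.solve(A,b); return p,[np.linalg.norm((np.eye(3)-np.outer(ray(*x)[1],ray(*x)[1]))@(p-ray(*x)[0])) for x in obs]
def proj(c,p):
    H=c['image'].shape[0]; f=H/2/np.tan(np.radians(c['vertical_fov'])/2)
    T=np.array(c['cam_to_world']); q=T[:3,:3].T@(np.array(p)-T[:3,3]); return f*q[0]/q[2]+c['cx'],f*q[1]/q[2]+c['cy']
def snap(name,tag):
    from bench import r
    c=r.camera(name); cv2.imwrite(f'pics/{tag}.png',c['image']); pickle.dump(c,open(f'{tag}.pkl','wb')); return c
def load(tag): return pickle.load(open(f'{tag}.pkl','rb'))
E
python3 - <<'E'
from h import *
from bench import r
for n in ['scene','side']:
    c=snap(n,n+'0'); print(n,c['vertical_fov'],c['cx'],c['cy'],np.round(c['cam_to_world'],3).tolist())
s=r.read_state();print(s)
E
```

```text
pics
scene 55.79778703057247 273.44452706603334 212.72000584368865 [[-0.248, 0.734, -0.633, 1.26], [0.969, 0.192, -0.157, 0.049], [0.006, -0.652, -0.758, 0.97], [0.0, 0.0, 0.0, 1.0]]
side 56.157945078655736 280.70480491962377 206.79079385235667 [[-0.998, -0.042, 0.035, 0.489], [-0.055, 0.746, -0.663, 0.495], [0.002, -0.664, -0.747, 0.782], [0.0, 0.0, 0.0, 1.0]]
{'time': 0.1, 'joint_positions': array([-1.18060469,  0.33279647, -0.06468341,  1.46084488,  0.02154757,
        1.34985965, -0.08850452]), 'joint_vel': array([-2.07005373e-03, -1.45394194e-04, -5.15154495e-04, -3.49018767e-03,
        1.22069894e-03, -2.95756126e-03, -3.03186044e-05]), 'joint_torque': array([ 1.53559391e-03, -6.24542570e+01,  2.46444385e-02, -3.90716922e+01,
       -6.13771984e-02,  3.65718605e-02,  5.38387212e-05]), 'ee_pos': array([0.25059279, 0.57220422, 0.221847  ]), 'eef_rot': array([ 2.04939764e-01,  9.78774399e-01, -5.95967430e-04, -1.20993363e-04]), 'ft_force': array([ 0.075763  ,  0.15517486, -1.28908309]), 'torque': array([ 0.0140245 , -0.04152399, -0.00020309]), 'grip_force': 0.0, 'width': 0.08723430064406877}
```

View pics/scene0.png

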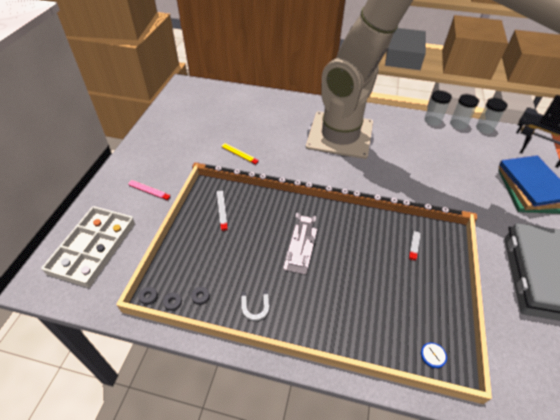

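View pics/side0.png

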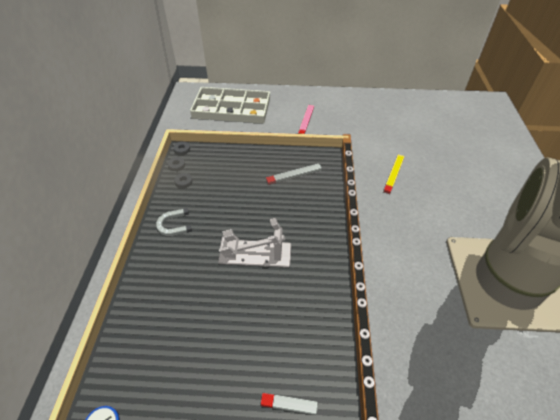

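The scene view shows grey, red-ended bars at scene (222,210) and (415,245), a yellow one at (240,153) and a pink one at (149,190), both outside the drawer. The rest is at (302,242) and the horseshoe at (256,305). In the side view, the same grey bars are at (295,174) and (290,404), and the rest is at (255,248). My choice is the grey bar at scene (222,210), which I check by length.

```bash
python3 - <<'E'
from h import *
S=load('scene0');D=load('side0')
def seg(c,x0,y0,x1,y1):
    im=c['image'][y0:y1,x0:x1]; hsv=cv2.cvtColor(im,cv2.COLOR_BGR2HSV).astype(int)
    red=((hsv[...,0]<8)|(hsv[...,0]>172))&(hsv[...,1]>150)&(hsv[...,2]>110)
    g=((hsv[...,2]>125)&(hsv[...,1]<60))
    m=((red|g)*255).astype(np.uint8); n,l,st,_=cv2.connectedComponentsWithStats(m); k=1+np.argmax(st[1:,4]); ys,xs=np.where(l==k)
    rr=cv2.minAreaRect(np.c_[xs,ys].astype(np.float32)); ry,rx=np.where(red&(l==k))
    b=cv2.boxPoints(rr); e=sorted([(i,j) for i in range(4) for j in range(i)],key=lambda t:np.linalg.norm(b[t[0]]-b[t[1]]))[:2]
    ends=np.array([(b[i]+b[j])/2 for i,j in e])
    if len(rx):
        rc=np.array([rx.mean(),ry.mean()])
        if np.linalg.norm(ends[0]-rc)>np.linalg.norm(ends[1]-rc): ends=ends[::-1]
    return ends+[x0,y0],rr[1],len(rx)
for nm,bs,bd in [('long',(205,183,240,235),(260,158,330,188)),('short',(400,225,430,265),(255,385,325,418))]:
    a,ra,n1=seg(S,*bs); b,rb,n2=seg(D,*bd); print(nm,a.round(1).tolist(),ra,n1,b.round(1).tolist(),rb,n2)
    P=[tri([(S,*a[i]),(D,*b[i])]) for i in (0,1)]
    for p in P: print(p[0].round(4),np.round(p[1],4))
    print('len',np.linalg.norm(P[0][0]-P[1][0]))
cv2.imwrite('pics/crop1.png',np.hstack([cv2.resize(S['image'][170:290,180:340],(800//2*1,300)),cv2.resize(D['image'][150:285,190:370],(400,300))]))
E
```

```text
long [[219.2, 189.9], [223.1, 222.1]] (32.48693084716797, 8.101874351501465) 0 [[320.5, 165.3], [274.4, 177.4]] (6.158737659454346, 47.742942810058594) 0
[ 0.4197 -0.3447  0.023 ] [0.0014 0.0014]
[ 0.5477 -0.2868  0.0238] [0.0013 0.0013]
len 0.14048063577412603
short [[412.4, 259.1], [417.2, 230.5]] (8.38434886932373, 28.934221267700195) 52 [[260.4, 397.8], [323.9, 408.4]] (64.44440460205078, 13.645115852355957) 140
[0.5365 0.2823 0.02  ] [0.0001 0.0001]
[0.4223 0.2937 0.017 ] [0.0011 0.0011]
len 0.1147766608396726
```

View pics/crop1.png

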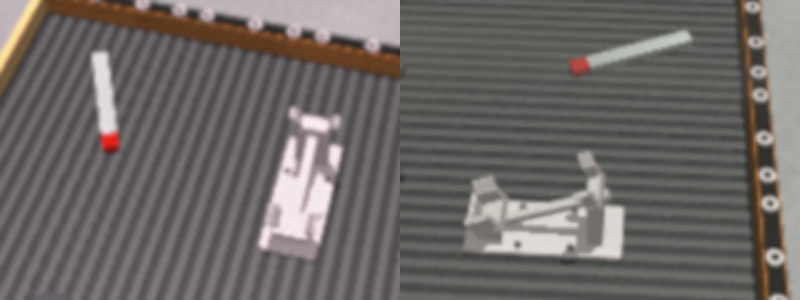

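The crop shows the chosen bar: grey, red at scene (223,226), with a grey part of 140 mm plus the red end, so about 160 mm. The other is about 110 mm, so this is the longer one. The rest slopes up towards the robot. Next I move over the rest.

Request:
move_arm --targets '[[[-4.2,-3.3,-0.5],[0,0,0],100],[[-4.2,-3.3,-0.5],[0,0,0],100],[[-4.2,-3.3,-0.5],[0,0,0],100],[[-4.2,-3.3,-0.5],[0,0,0],100],[[-4.2,-3.3,-0.5],[0,0,0],100],[[-4.2,-3.3,-0.5],[0,0,0],100],[[-4.2,-3.3,-0.5],[0,0,0],100],[[-4.2,-3.3,-0.5],[0,0,0],100],[[-4.2,-3.3,-0.5],[0,0,0],100],[[-4.2,-3.3,-0.5],[0,0,0],100],[[-2.05,-4.7,0],[0,0,0],100],[[-2.05,-4.7,0],[0,0,0],100],[[-2.05,-4.7,0],[0,0,0],100],[[0,0,0],[0,0,0],100]]'

```text
time: 1.85
ee_pos: [0.5023, -0.0566, 0.2726]
eef_rot: [0.208, 0.978, -0.0, 0.0]
ft_force: [0.6, 0.9, 0.5]
width: 0.0871
grip_force: 0.0
```

```bash
python3 - <<'E'
from h import *
from bench import r
c=snap('wrist','w1'); print(c['vertical_fov'],c['cx'],c['cy'],np.round(c['cam_to_world'],3).tolist()); s=r.read_state(); print(s['time'],s['ee_pos'],s['joint_positions'])
E
```

```text
68.59370178656641 277.25818761300945 205.09961841038222 [[0.407, 0.883, 0.233, 0.439], [0.913, -0.393, -0.106, -0.028], [-0.002, 0.256, -0.967, 0.435], [0.0, 0.0, 0.0, 1.0]]
1.9 [ 0.50250202 -0.05372735  0.27240412] [-0.45888475  0.02714838  0.48954628  1.71632522 -0.01308275  1.40155955
  1.18714232]
```

View pics/w1.png

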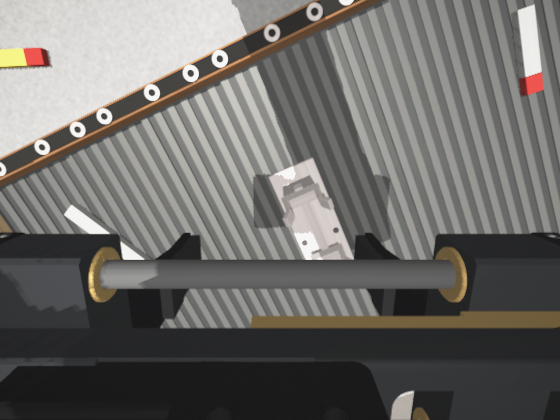

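The wrist view shows the rest at about (315,215), the long bar partly hidden by the gripper at (100,230), and the short bar at (530,50). I go to a viewing pose beside the long bar, with the tool turned to its angle.

Request:
move_arm --targets '[[[-0.6,-5.1,0],[0,0,0],100],[[-0.6,-5.1,0],[0,0,0],100],[[-0.6,-5.1,0],[0,0,0],100],[[-0.6,-5.1,0],[0,0,0],100],[[-0.6,-5.1,0],[0,0,0],100],[[-0.6,-5.1,0],[0,0,0.177],100],[[0,0,0],[0,0,0.177],100],[[0,0,0],[0,0,0.177],100],[[0,0,0],[0,0,0.177],100],[[0,0,0],[0,0,0.177],100],[[0,0,0],[0,0,0.177],100],[[0,0,0],[0,0,0.177],100],[[0,0,0],[0,0,0.177],100],[[0,0,0],[0,0,0.177],100],[[0,0,0],[0,0,0.177],100],[[0,0,0],[0,0,0.177],100],[[0,0,0],[0,0,0.177],100],[[0,0,0],[0,0,0.177],100],[[0,0,0],[0,0,0],100]]'

```text
time: 4.28
ee_pos: [0.4139, -0.3456, 0.2722]
eef_rot: [0.977, 0.214, -0.0, -0.0]
ft_force: [0.1, 0.0, 0.6]
width: 0.087
grip_force: 0.0
```

```bash
python3 - <<'E'
from h import *
from bench import r
c=snap('wrist','w2'); s=r.read_state(); print(s['time'],s['ee_pos'],s['joint_positions'],R.from_quat(s['eef_rot']).as_matrix().round(3).tolist())
for p in [(0.4926,-.3117,.024),(.55,-.1,.08)]: print(proj(c,p))
E
```

```text
4.325 [ 0.41378805 -0.34576738  0.27224343] [-0.30845704  0.16288988  1.04103061  1.6536301  -0.1423914   1.40728793
 -0.38711459] [[0.907, 0.42, -0.0], [0.42, -0.907, 0.0], [-0.0, -0.001, -1.0]]
(np.float64(278.3083888627713), np.float64(110.85830156489656))
(np.float64(107.39494369359275), np.float64(-40.94428462418372))
```

View pics/w2.png

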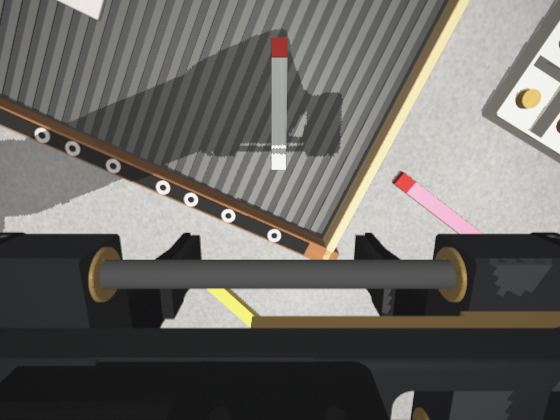

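The view shows the long bar upright in the picture from (279,38) at the red end to (279,170), with nothing near its sides. The pink bar at (435,205) and the yellow bar at (230,300) are outside the drawer. I measure the bar and get a rough fix on the rest.

```bash
python3 - <<'E'
from h import *
S=load('scene0');D=load('side0');W=load('w2');W1=load('w1')
hs=cv2.cvtColor(W['image'],cv2.COLOR_BGR2HSV).astype(int)
def rect(m,x0,y0,x1,y1):
    q=np.zeros_like(m);q[y0:y1,x0:x1]=m[y0:y1,x0:x1]
    n,l,st,_=cv2.connectedComponentsWithStats(q.astype(np.uint8)); ys,xs=np.where(l==1+np.argmax(st[1:,4]))
    return cv2.minAreaRect(np.c_[xs,ys].astype(np.float32)),xs,ys
rd=(hs[...,1]>120)&((hs[...,0]<10)|(hs[...,0]>170))&(hs[...,2]>60)
for nm,m in [('red',rd),('grey',(hs[...,1]<45)&(hs[...,2]>100))]:
    rr,xs,ys=rect(m,262,28,298,180); print(nm,rr,xs.min(),xs.max(),ys.min(),ys.max())
    print([onz(W,*p,.024)[:2].round(4).tolist() for p in cv2.boxPoints(rr)])
# column extents per row to get angle
for y in range(40,172,12):
    x=np.where((rd|((hs[...,1]<60)&(hs[...,2]>95)))[y,262:298])[0]+262; print(y,x.min() if len(x) else None,x.max() if len(x) else None,end=' ; ')
print()
# heights: red centroid & grey end
def redc(c,x0,y0,x1,y1):
    h=cv2.cvtColor(c['image'][y0:y1,x0:x1],cv2.COLOR_BGR2HSV).astype(int); ys,xs=np.where((h[...,1]>130)&((h[...,0]<10)|(h[...,0]>170))&(h[...,2]>90)); return xs.mean()+x0,ys.mean()+y0
_,xs,ys=rect(rd,262,28,298,180)
o=[(S,*redc(S,205,215,240,235)),(D,*redc(D,260,170,285,188)),(W,xs.mean(),ys.mean())]; print([x[1:] for x in o],tri(o),tri(o[:1]+o[2:]))
print('rest',[onz(c,*p,.05).round(3) for c,p in [(S,(302,240)),(D,(257,245)),(W1,(315,220))]])
E
```

```text
red ((279.0, 47.0), (18.0, 16.0), 90.0) 271 287 38 56
[[0.5653, -0.2685], [0.5733, -0.286], [0.5553, -0.2945], [0.5471, -0.2767]]
grey ((279.5, 118.0), (122.0, 35.0), 90.0) 262 297 57 179
[[0.5415, -0.2672], [0.5594, -0.3061], [0.4233, -0.3715], [0.4035, -0.3286]]
40 268 297 ; 52 263 297 ; 64 262 297 ; 76 270 293 ; 88 265 287 ; 100 262 286 ; 112 271 286 ; 124 270 297 ; 136 271 297 ; 148 271 286 ; 160 262 297 ; 
[(np.float64(223.57999999999998), np.float64(226.48)), (np.float64(270.275), np.float64(178.975)), (np.float64(279.2555910543131), np.float64(47.14376996805112))] (array([ 0.56022251, -0.28162271,  0.02088038]), [np.float64(0.0002631329962484594), np.float64(0.0007841823496799037), np.float64(0.0007088266969093413)]) (array([ 0.56080364, -0.28157697,  0.0216207 ]), [np.float64(5.20028000611118e-05), np.float64(5.20028000610334e-05)])
rest [array([ 0.572, -0.036,  0.05 ]), array([ 0.571, -0.035,  0.05 ]), array([ 0.571, -0.034,  0.05 ])]
```

Request:
move_arm --targets '[[[2.9,-4.2,0],[0,0,0],100],[[2.9,-4.2,0],[0,0,0],100],[[2.9,-4.2,0],[0,0,0],100],[[2.9,-4.2,0],[0,0,0],100],[[2.9,-4.2,0],[0,0,0],100],[[2.9,-4.2,0],[0,0,0.16],100],[[0,0,0],[0,0,0.16],100],[[0,0,0],[0,0,0],100],[[0,0,0],[0,0,0],100]]'

```text
time: 5.45
ee_pos: [0.4668, -0.0458, 0.2726]
eef_rot: [0.998, 0.056, 0.0, -0.0]
ft_force: [-0.8, -0.4, -0.3]
width: 0.0869
grip_force: 0.0
```

```bash
python3 - <<'E'
from h import *
from bench import r
c=snap('wrist','w3'); s=r.read_state(); print(s['time'],s['ee_pos'],s['joint_positions'],R.from_quat(s['eef_rot']).as_matrix().round(3).tolist(),np.round(c['cam_to_world'],3).tolist())
u,v=map(int,proj(c,(.571,-.035,.05))); print(u,v)
im=c['image']; x0=max(0,u-100);y0=max(0,v-110); cr=im[y0:y0+220,x0:x0+200]; print(x0,y0,cr.shape)
c2=cv2.resize(cr,None,fx=2.7,fy=2.7,interpolation=cv2.INTER_CUBIC)
cv2.imwrite('pics/w3c.png',c2)
E
```

```text
5.5 [ 0.46675477 -0.04590647  0.27259426] [-0.7076789  -0.09237105  0.67520447  1.80529535  0.05822676  1.40855231
 -1.50383905] [[0.994, 0.111, 0.0], [0.111, -0.994, 0.0], [0.0, -0.0, -1.0]] [[0.112, -0.961, -0.254, 0.537], [-0.994, -0.108, -0.03, -0.038], [0.001, 0.256, -0.967, 0.435], [0.0, 0.0, 0.0, 1.0]]
277 93
177 0 (220, 200, 3)
```

View pics/w3c.png

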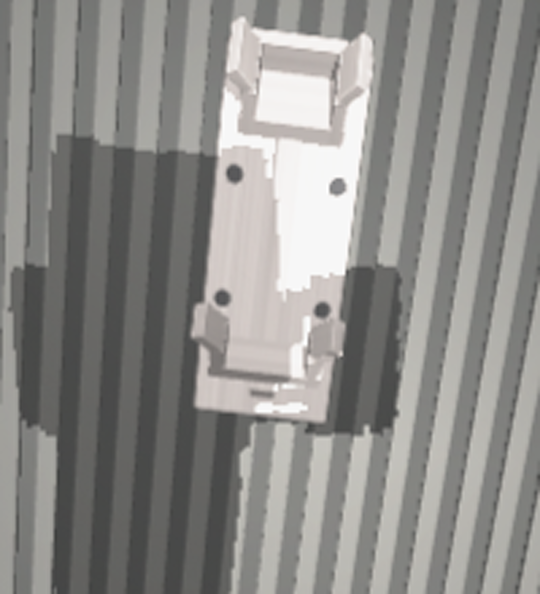

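Request:
move_arm --targets '[[[-2,5.5,0],[0,0,0],100],[[-2,5.5,0],[0,0,0],100],[[0,0,0],[0,0,0],100],[[0,0,0],[0,0,0],100]]'

```text
time: 6.0
ee_pos: [0.4389, -0.1588, 0.2725]
eef_rot: [0.999, 0.055, 0.0, -0.0]
ft_force: [-0.3, 1.2, 0.4]
width: 0.087
grip_force: 0.0
```

```bash
python3 - <<'E'
from h import *
from bench import r
c=snap('wrist','w4'); s=r.read_state(); print(s['time'],s['ee_pos'],np.round(c['cam_to_world'],3).tolist())
u,v=map(int,proj(c,(.571,-.035,.05))); print(u,v)
im=c['image']; x0=max(0,u-100);y0=max(0,v-110); cr=im[y0:y0+220,x0:x0+200]; print(x0,y0,cr.shape)
cv2.imwrite('pics/w4c.png',cv2.resize(cr,None,fx=2.7,fy=2.7,interpolation=cv2.INTER_CUBIC))
E
```

```text
6.05 [ 0.43907957 -0.15816548  0.27247228] [[0.109, -0.961, -0.254, 0.509], [-0.994, -0.106, -0.028, -0.152], [0.0, 0.255, -0.967, 0.435], [0.0, 0.0, 0.0, 1.0]]
181 56
81 0 (220, 200, 3)
```

View pics/w4c.png

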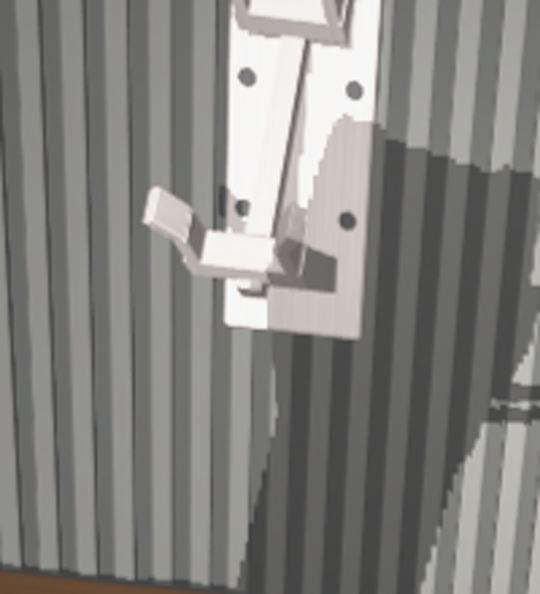

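The two close views show the rest's base with four holes, at w3 crop (234,174), (337,187), (222,298) and (322,310), and at w4 crop (247,77), (354,91), (242,207) and (347,220). The high fork is towards the robot at w3 crop (265,360). The low fork and foot stop are at w3 crop (300,80). I enlarge the forks for edge picking.

```bash
python3 - <<'E'
from h import *
def cr(t,x0,y0,w,h):
    c=cv2.resize(load(t)['image'][y0:y0+h,x0:x0+w],(400,300),interpolation=cv2.INTER_CUBIC)
    c=np.clip((c.astype(float)-60)*1.25,0,255).astype(np.uint8)
    return c
# 50 px per... scale 5: 80x60
a=cr('w3',240,105,80,60);b=cr('w4',125,60,80,60);c=cr('w3',252,0,80,60);d=cr('w1',270,150,80,60)
cv2.imwrite('pics/mos.png',np.vstack([np.hstack([a,b]),np.hstack([c,d])]))
E
```

```text
(no output)
```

View pics/mos.png

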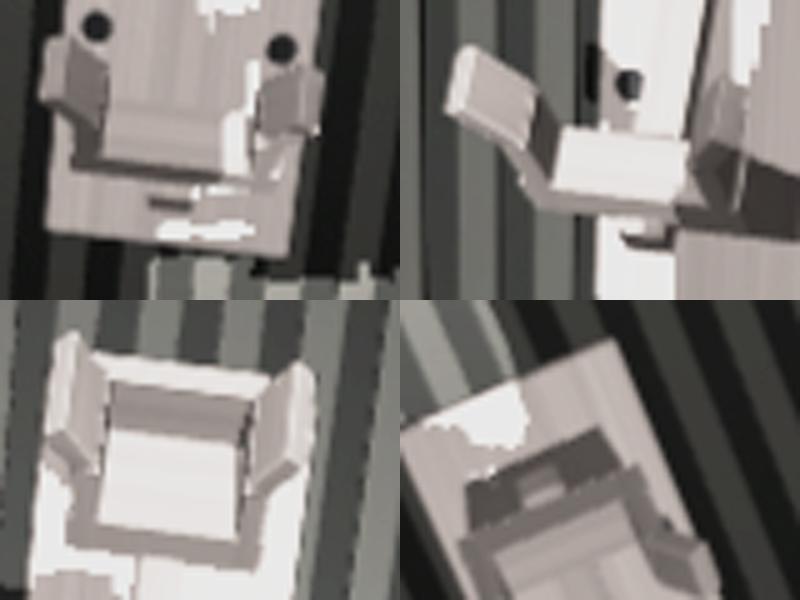

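The enlarged view shows the high fork's bearing corners clearly in w3 at panel (103,155)/(103,108), w4 at (150,185)/(160,127) and w1 at (232,203)/(95,245). The low fork's bearing and stop are in w3 at panel (97,222), (237,240), (107,130) and (243,147). I triangulate these.

```bash
cat > seat.py <<'E'
from h import *
from scipy.optimize import least_squares
W1,W3,W4=load('w1'),load('w3'),load('w4')
q=lambda x,y,ox,oy,s=5:((x+.5)/s-.5+ox,(y+.5)/s-.5+oy)
a=lambda x,y:(W3,*q(x,y,240,105));b=lambda x,y:(W4,*q(x,y,125,60));c=lambda x,y:(W3,*q(x,y,252,0));d=lambda x,y:(W1,*q(x,y,270,150))
h3=lambda x,y:(W3,*q(x,y,177,0,2.7));h4=lambda x,y:(W4,*q(x,y,81,0,2.7))
UL=[a(103,155),b(150,185),d(232,203)];UR=[a(250,178),d(95,245)];DL=[a(103,108),b(160,127)]
H=[tri([h3(*p),h4(*s)]) for p,s in [((234,174),(247,77)),((337,187),(354,91)),((222,298),(242,207)),((322,310),(347,220))]]
for n,t in [('UL',tri(UL)),('UR',tri(UR)),('DL',tri(DL))]+[('h',x) for x in H]: print(n,t[0].round(4),np.round(t[1],4))
h=[x[0] for x in H]
for i,j in [(2,0),(3,1)]: v=h[i]-h[j]; print('yaw of upslope',np.degrees(np.arctan2(v[1],v[0])),np.linalg.norm(v))
print('hole mid',np.mean(h,axis=0))
obs=[(UL,(57,-16,-6)),(UR,(57,16,-6)),(DL,(43,-16,-6)),([c(97,222)],(-56,-16,-6)),([c(237,240)],(-56,16,-6)),([c(107,130)],(-80,-16,-6)),([c(243,147)],(-80,16,-6))]
def pose(p):
    Rm=R.from_euler('z',p[3])*R.from_euler('y',-np.radians(25)); return Rm,np.array(p[:3])
def res(p):
    Rm,t=pose(p); o=[]
    for L,k in obs:
        w=Rm.apply(np.array(k)/1000)+t
        for cc,u,v in L: o+=list(np.array(proj(cc,w))-[u,v])
    return np.array(o)
s=least_squares(res,[.571,-.035,.066,np.pi],loss='soft_l1'); print(s.x.round(4),np.degrees(s.x[3])); print(res(s.x).reshape(-1,2).round(1).tolist())
np.save('seat.npy',s.x)
E
python3 seat.py
```

```text
UL [ 0.5225 -0.0205  0.0939] [0.0014 0.0008 0.0021]
UR [ 0.5207 -0.0526  0.0893] [0.0016 0.0016]
DL [ 0.5329 -0.0209  0.089 ] [0.0011 0.0011]
h [ 0.6056 -0.0137  0.0212] [0. 0.]
h [ 0.6054 -0.0614  0.0207] [0.0001 0.0001]
h [ 0.5507 -0.0137  0.0245] [0. 0.]
h [ 0.5506 -0.0614  0.022 ] [0. 0.]
yaw of upslope -179.98523231743744 0.05500626417301489
yaw of upslope -179.9750854352997 0.05477881750507246
hole mid [ 0.57807632 -0.03754922  0.02211118]
[ 0.5755 -0.0371  0.0748  3.1317] 179.43527722349447
[[-1.2, 0.4], [-0.3, 0.5], [-2.3, -0.9], [-1.3, -0.5], [-1.0, 1.6], [0.4, -2.2], [0.0, -0.0], [-0.1, -0.2], [-0.5, -0.1], [0.3, -0.1], [0.3, 0.3]]
```

The seat is at about (0.576, -0.037, 0.075), with the upslope direction at 180°. Now I go to the bar.

Request:
move_arm --targets '[[[1.37,5.3,0],[0,0,0],60],[[1.37,5.3,0],[0,0,0],60],[[1.37,5.2,0],[0,0,0],60],[[0,0,0],[0,0,-0.16],60],[[0,0,0],[0,0,-0.16],60],[[0,0,5],[0,0,0],60],[[0,0,5],[0,0,0],60],[[0,0,5],[0,0,0],60],[[0,0,4],[0,0,0],60],[[0,0,0],[0,0,0],60],[[0,0,0],[0,0,0],60]]'

```text
time: 7.42
ee_pos: [0.4977, -0.3116, 0.0839]
eef_rot: [0.977, 0.213, 0.0, 0.0]
ft_force: [-0.4, -0.0, -0.1]
width: 0.0523
grip_force: 0.0
```

```bash
python3 - <<'E'
from h import *
from bench import r
s=r.read_state(); M=R.from_quat(s['eef_rot']).as_matrix(); print(s['time'],s['ee_pos'],s['joint_positions'].round(2),M.round(3).tolist(),s['width'],s['ft_force'])
print('to go, tool cm',100*M.T@(np.array([.497,-.311,.0145])-s['ee_pos']))
E
```

```text
7.425 [ 0.49774397 -0.3116309   0.08386339] [-0.2   0.49  0.87  1.76 -0.41  1.09 -0.34] [[0.909, 0.416, 0.001], [0.416, -0.909, -0.001], [0.001, 0.001, -1.0]] 0.05226369861098481 [-0.43641419 -0.02863343 -0.07096669]
to go, tool cm [-0.04689041 -0.09475398  6.93621915]
```

Request:
move_arm --targets '[[[0,0,3],[0,0,0],60],[[0,0,2.5],[0,0,0],60],[[0,0,1.4],[0,0,0],60],[[0,0,0],[0,0,0],60],[[0,0,0],[0,0,0],0],[[0,0,0],[0,0,0],0],[[0,0,0],[0,0,0],0],[[0,0,0],[0,0,0],0],[[0,0,0],[0,0,0],0],[[0,0,0],[0,0,0],0]]' --grip_force 35

```text
time: 8.68
ee_pos: [0.4968, -0.3114, 0.0137]
eef_rot: [0.977, 0.212, 0.0, -0.0]
ft_force: [-1.7, 3.6, 5.9]
width: 0.0192
grip_force: 35.0
```

```bash
python3 - <<'E'
from bench import r
s=r.read_state(); print(s)
E
```

```text
{'time': 8.675, 'joint_positions': array([-0.14415691,  0.57868272,  0.79858385,  1.80594155, -0.49578965,
        0.96953231, -0.27993541]), 'joint_vel': array([-9.41328643e-04,  2.26999266e-03, -1.05738970e-05, -1.23949165e-04,
        3.16146322e-04,  1.18369358e-04, -7.23082585e-04]), 'joint_torque': array([ 9.71875414e-01, -5.28596520e+01,  1.64948541e+01, -2.89283109e+01,
        1.26727838e-01, -1.28413361e+00,  6.24748121e-03]), 'ee_pos': array([ 0.49675329, -0.31138333,  0.01366833]), 'eef_rot': array([ 9.77198248e-01,  2.12328675e-01,  3.96481083e-05, -3.40362146e-04]), 'ft_force': array([-1.703027  ,  3.57345402,  5.93380873]), 'torque': array([0.68784086, 0.6083754 , 0.03756909]), 'grip_force': 35.00172972679138, 'width': 0.019241734082575963}
```

Request:
move_arm --targets '[[[0,0,-2],[0,0,0],0],[[0,0,-5],[0,0,0],0],[[0,0,-5],[0,0,0],0],[[0,0,-5],[0,0,0],0],[[0,0,-3],[0,0,0],0],[[3.7,-3.3,0],[0,0,0],0],[[3.7,-3.3,0],[0,0,0],0],[[3.7,-3.3,0],[0,0,0],0],[[3.7,-3.3,0],[0,0,0],0],[[3.7,-3.3,0],[0,0,0],0],[[3.7,-3.3,0],[0,0,0],0],[[0,0,0],[0,0,0.143],0],[[0,0,0],[0,0,0.143],0],[[0,0,0],[0,0,0.143],0],[[0,0,0],[0,-0.145,0],0],[[0,0,0],[0,-0.145,0],0],[[0,0,0],[0,-0.146,0],0],[[0,0,0],[0,0,0],0],[[0,0,0],[0,0,0],0]]'

```text
time: 11.05
ee_pos: [0.6168, -0.0402, 0.2145]
eef_rot: [0.977, -0.001, -0.214, 0.0]
ft_force: [-0.6, 0.5, -2.3]
width: 0.0199
grip_force: 35.0
```

```bash
cat > go.py <<'E'
from h import *
from bench import r
s=r.read_state(); M=R.from_quat(s['eef_rot']).as_matrix(); print(s['time'],s['ee_pos'].round(4),s['joint_positions'].round(2),M.round(3).tolist(),s['width'],s['grip_force'],s['ft_force'].round(1))
G=R.from_euler('y',25,degrees=True).as_matrix()@np.diag([1,-1,-1.])
print('rot to go',R.from_matrix(M.T@G).as_rotvec().round(4))
seat=np.array([.576,-.0373,.075]); tcp=seat+G[:,2]*.0043
print('to go in goal-tool cm',(100*G.T@(tcp-s['ee_pos'])).round(2),'in tool cm',(100*M.T@(tcp-s['ee_pos'])).round(2))
E
python3 go.py; python3 - <<'E'
from h import *
c=snap('wrist','w5'); snap('side','side5'); S=snap('scene','scene5')
a=cv2.resize(load('side5')['image'][150:300,150:350],(400,300));b=cv2.resize(S['image'][170:290,230:390],(400,300))
cv2.imwrite('pics/m5.png',np.vstack([np.hstack([a,b]),np.hstack([cv2.resize(c['image'],(400,300)),cv2.resize(c['image'][60:300,190:370],(400,300))])]))
E
```

```text
11.05 [ 0.6168 -0.0402  0.2145] [-0.44  0.8   0.84  1.09 -0.44  1.88 -1.27] [[0.908, -0.002, -0.419], [-0.002, -1.0, -0.0], [-0.419, 0.001, -0.908]] 0.0199146437024792 34.998409152030945 [-0.6  0.5 -2.3]
rot to go [ 0.0002 -0.0043 -0.0025]
to go in goal-tool cm [ 2.2  -0.29 14.8 ] in tool cm [ 2.13 -0.3  14.81]
```

View pics/m5.png

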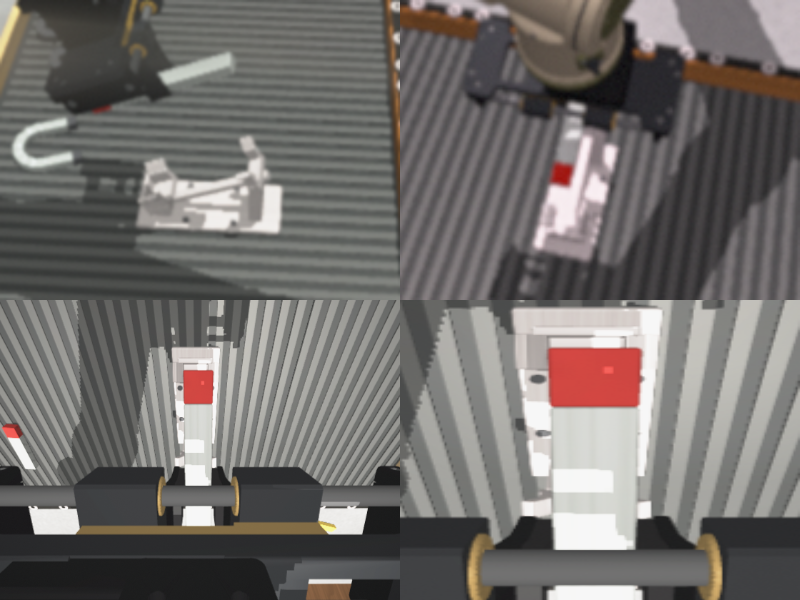

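The bar is held straight at 25° with its red end low. The red end's front edge is at w5 (278,98), and the rest's foot-stop end is seen beyond it. Now I measure the bar in the hand.

```bash
python3 - <<'E'
from h import *
from bench import r
c=load('w5'); s=r.read_state(); M=R.from_quat(s['eef_rot']).as_matrix(); t=s['ee_pos']
h=cv2.cvtColor(c['image'],cv2.COLOR_BGR2HSV).astype(int); m=(h[...,1]>130)&((h[...,0]<10)|(h[...,0]>170))&(h[...,2]>90); m[:, :230]=0; m[:,330:]=0; m[:60]=0;m[200:]=0
ys,xs=np.where(m); print(xs.min(),xs.max(),ys.min(),ys.max())
for u,v in [(xs.min()-.5,ys.min()-.5),(xs.max()+.5,ys.min()-.5),(xs.min()-.5,ys.max()+.5),(xs.max()+.5,ys.max()+.5)]:
    o,d=ray(c,u,v); o=M.T@(o-t); d=M.T@d; print('tool mm',(1000*(o+d*(-.0103-o[2])/d[2])).round(1))
# height check of bar near end from side view not needed; foot stop check
p=np.array([.576,-.0373,.075]); G=R.from_euler('zy',[180,-25],degrees=True)
for k in [(-80,-16,10),(-80,16,10),(-56,-16,-6),(-56,16,-6)]:
    print(k,np.round(proj(c,p+G.apply(np.array(k)/1000)),1))
cv2.imwrite('pics/w5z.png',np.vstack([cv2.resize(c['image'][55:115,225:330],None,fx=7,fy=7,interpolation=cv2.INTER_CUBIC)]))
E
```

```text
257 297 99 144
tool mm [ 82.2  -8.2 -10.3]
tool mm [ 82.1  10.9 -10.3]
tool mm [ 61.1  -8.6 -10.3]
tool mm [ 61.   11.2 -10.3]
(-80, -16, 10) [251.1 130.1]
(-80, 16, 10) [293.6 130. ]
(-56, -16, -6) [254.  133.5]
(-56, 16, -6) [291.7 133.4]
```

View pics/w5z.png

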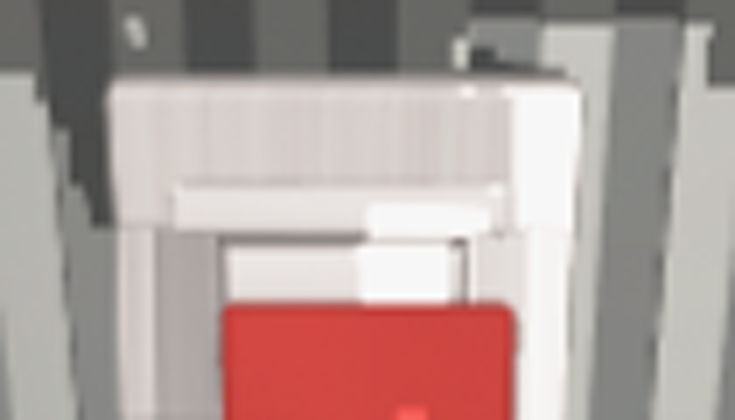

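```bash
python3 - <<'E'
from h import *
c=load('w5')
p=np.array([.576,-.0373,.075]); G=R.from_euler('ZY',[180,-25],degrees=True)
for k in [(-80,-16,10),(-80,16,10),(-80,-16,-6),(-80,16,-6)]:
    print(k,np.round(proj(c,p+G.apply(np.array(k)/1000)),1))
E
```

```text
(-80, -16, 10) [255.3  88. ]
(-80, 16, 10) [290.6  87.9]
(-80, -16, -6) [256.5  89.9]
(-80, 16, -6) [289.9  89.8]
```

Predicted and seen foot-stop edges agree to about 1 px. The bar centre sits 2 mm ahead of the TCP. I lower along the normal, 4 mm short of the stop.

Request:
move_arm --targets '[[[1.6,-0.35,2],[0,-0.004,-0.002],0],[[0,0,4],[0,0,0],0],[[0,0,4],[0,0,0],0],[[0,0,2.5],[0,0,0],0],[[0,0,1],[0,0,0],0],[[0,0,0.4],[0,0,0],0],[[0,0,0],[0,0,0],0],[[0,0,0],[0,0,0],0]]'

```text
time: 12.2
ee_pos: [0.5726, -0.036, 0.0816]
eef_rot: [0.976, 0.0, -0.218, -0.0]
ft_force: [0.3, 0.9, -2.0]
width: 0.0198
grip_force: 35.0
```

```bash
python3 go.py
```

```text
12.2 [ 0.5726 -0.036   0.0816] [-0.51  0.82  0.81  1.38 -0.46  1.62 -1.24] [[0.905, 0.001, -0.425], [0.001, -1.0, 0.0], [-0.425, -0.001, -0.905]] 0.01980517072979959 34.99830365180969 [ 0.3  0.9 -2. ]
rot to go [-0.0005  0.0023  0.001 ]
to go in goal-tool cm [0.59 0.13 0.89] in tool cm [0.59 0.13 0.89]
```

Request:
move_arm --targets '[[[0,0,0.3],[0,0,0],0],[[0,0,0.3],[0,0,0],0],[[0,0,0.1],[0,0,0],0],[[0,0,0],[0,0,0],0],[[0,0,0],[0,0,0],0]]'

```text
time: 12.82
ee_pos: [0.569, -0.0358, 0.0747]
eef_rot: [0.976, 0.0, -0.218, -0.0]
ft_force: [0.9, 0.0, -2.7]
width: 0.0199
grip_force: 35.0
```

```bash
python3 go.py
```

```text
12.825 [ 0.569  -0.0358  0.0747] [-0.52  0.82  0.81  1.39 -0.46  1.6  -1.24] [[0.905, 0.001, -0.426], [0.001, -1.0, 0.001], [-0.426, -0.001, -0.905]] 0.019908917935172313 34.998348355293274 [ 0.9  0.  -2.7]
rot to go [-0.0006  0.0035  0.001 ]
to go in goal-tool cm [0.62 0.15 0.11] in tool cm [0.62 0.15 0.11]
```

Request:
move_arm --targets '[[[0,0,0.1],[0,0,0],0],[[0,0,0.05],[0,0.002,0],0],[[0,0,0],[0,0,0],0],[[0,0,0],[0,0,0],0]]'

```text
time: 13.32
ee_pos: [0.5684, -0.0358, 0.0733]
eef_rot: [0.976, 0.0, -0.217, -0.0]
ft_force: [0.2, -0.0, -2.1]
width: 0.0193
grip_force: 35.0
```

```bash
python3 go.py
```

```text
13.325 [ 0.5684 -0.0358  0.0733] [-0.52  0.82  0.81  1.4  -0.46  1.6  -1.24] [[0.906, 0.001, -0.424], [0.001, -1.0, 0.001], [-0.424, -0.001, -0.906]] 0.019268261985125594 34.99840557575226 [ 0.2 -0.  -2.1]
rot to go [-0.0006  0.0016  0.001 ]
to go in goal-tool cm [ 0.62  0.15 -0.05] in tool cm [ 0.62  0.15 -0.05]
```

Request:
move_arm --targets '[[[0,0,0.1],[0,0,0],0],[[0,0,0],[0,0,0],0],[[0,0,0],[0,0,0],0]]'

```text
time: 13.7
ee_pos: [0.5681, -0.0358, 0.0726]
eef_rot: [0.976, 0.0, -0.217, -0.0]
ft_force: [0.9, 0.0, 0.8]
width: 0.0197
grip_force: 35.0
```

Request:
move_arm --targets '[[[0,0,0.1],[0,0,0],0],[[0,0,0],[0,0,0],0],[[0,0,0],[0,0,0],0]]'

```text
time: 14.08
ee_pos: [0.5681, -0.0358, 0.0726]
eef_rot: [0.976, 0.001, -0.217, -0.0]
ft_force: [2.0, 0.9, 7.8]
width: 0.0194
grip_force: 35.0
```

Contact on the forks. Now I slide down to the stop.

Request:
move_arm --targets '[[[0.1,0,0],[0,0,0],0],[[0.1,0,0],[0,0,0],0],[[0.1,0,0],[0,0,0],0],[[0,0,0],[0,0,0],0],[[0,0,0],[0,0,0],0]]'

```text
time: 14.7
ee_pos: [0.5704, -0.0361, 0.0714]
eef_rot: [0.976, 0.0, -0.217, -0.0]
ft_force: [-0.6, 0.7, 9.1]
width: 0.0195
grip_force: 35.0
```

```bash
python3 go.py
```

```text
14.7 [ 0.5704 -0.0361  0.0714] [-0.52  0.82  0.81  1.39 -0.46  1.6  -1.24] [[0.906, 0.0, -0.424], [0.001, -1.0, 0.001], [-0.424, -0.001, -0.906]] 0.019451878191135686 35.00190317630768 [-0.6  0.7  9.1]
rot to go [-0.0006  0.0013  0.0007]
to go in goal-tool cm [ 0.36  0.12 -0.13] in tool cm [ 0.36  0.12 -0.13]
```

Request:
move_arm --targets '[[[0.1,0,0],[0,0,0],0],[[0,0,0],[0,0,0],0],[[0,0,0],[0,0,0],0]]'

```text
time: 15.08
ee_pos: [0.5713, -0.0362, 0.071]
eef_rot: [0.976, 0.0, -0.217, -0.0]
ft_force: [-0.6, -0.1, 9.0]
width: 0.0196
grip_force: 35.0
```

Request:
move_arm --targets '[[[0.1,0,0],[0,0,0],0],[[0,0,0],[0,0,0],0],[[0,0,0],[0,0,0],0]]'

```text
time: 15.45
ee_pos: [0.5722, -0.0362, 0.0706]
eef_rot: [0.976, 0.0, -0.217, -0.0]
ft_force: [0.0, -0.0, 9.0]
width: 0.0196
grip_force: 35.0
```

Request:
move_arm --targets '[[[0.1,0,0],[0,0,0],0],[[0,0,0],[0,0,0],0],[[0,0,0],[0,0,0],0]]'

```text
time: 15.82
ee_pos: [0.5722, -0.0361, 0.0706]
eef_rot: [0.976, 0.0, -0.218, -0.001]
ft_force: [-5.1, 0.7, 13.9]
width: 0.0196
grip_force: 35.0
```

The stop is reached. I release and back off along the normal.

Request:
move_arm --targets '[[[0,0,0],[0,0,0],55],[[0,0,0],[0,0,0],55],[[0,0,0],[0,0,0],55],[[0,0,0],[0,0,0],55],[[0,0,-1],[0,0,0],55],[[0,0,-3],[0,0,0],55],[[0,0,-5],[0,0,0],55],[[0,0,-5],[0,0,0],55],[[-3,0,-2],[0,0,0],55],[[-4,0,0],[0,0,0],55],[[0,0,0],[0,0,0],55]]'

```text
time: 17.2
ee_pos: [0.5766, -0.0366, 0.2461]
eef_rot: [0.976, -0.0, -0.216, -0.001]
ft_force: [-0.0, 1.0, 0.0]
width: 0.0478
grip_force: 0.0
```

```bash
python3 - <<'E'
from h import *
from bench import r
c=snap('wrist','w6'); D=snap('side','side6'); S=snap('scene','scene6'); s=r.read_state(); print(s['time'],s['ee_pos'],s['width'],s['ft_force'])
p=np.array([.576,-.0367,.0735]); G=R.from_euler('ZY',[180,-25],degrees=True)
for n,cc in [('w',c),('side',D),('scene',S)]: print(n,[np.round(proj(cc,p+G.apply(np.array(k)/1000)),1).tolist() for k in [(-80,0,6),(-58,0,6),(80,0,6)]])
u,v=map(int,proj(c,p+G.apply([-.06,0,0]))); x0=max(0,u-55);y0=max(0,v-40)
print(u,v,x0,y0)
a=cv2.resize(D['image'][195:285,200:320],(400,300),interpolation=cv2.INTER_CUBIC);b=cv2.resize(S['image'][200:275,255:355],(400,300),interpolation=cv2.INTER_CUBIC)
cv2.imwrite('pics/m6.png',np.vstack([np.hstack([a,b]),np.hstack([cv2.resize(c['image'],(400,300)),cv2.resize(c['image'][y0:y0+90,x0:x0+120],(400,300),interpolation=cv2.INTER_CUBIC)])]))
E
```

```text
17.35 [ 0.57786022 -0.03557094  0.24343661] 0.047510991176122945 [-0.80443623  0.02901406  0.23352151]
w [[276.9, 31.0], [276.9, 57.1], [276.9, 200.5]]
side [[222.8, 244.0], [231.0, 242.0], [285.9, 228.5]]
scene [[296.0, 263.2], [297.7, 255.5], [307.8, 209.0]]
276 56 221 16
```

View pics/m6.png

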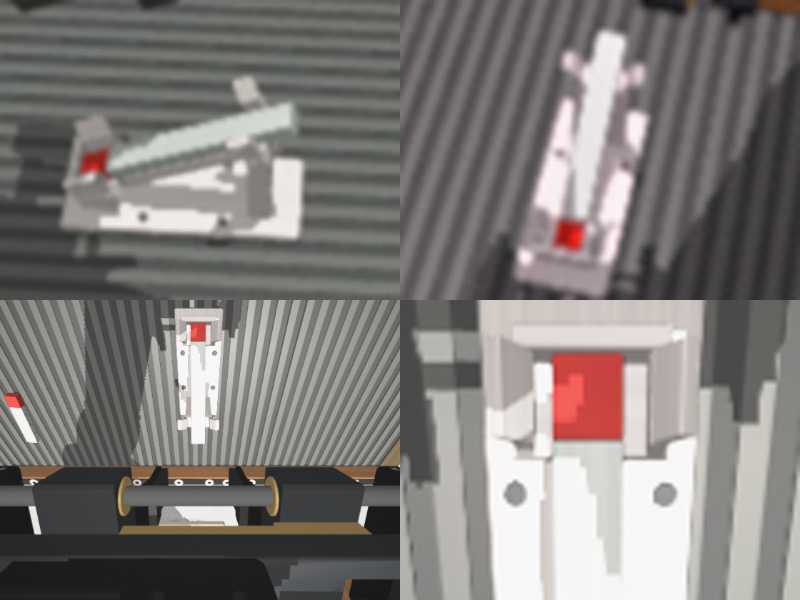

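The picture shows the bar centred in both forks. Its red end is against the foot stop at w6 zoom (587,350), it is parallel to the slope, and the gripper is clear. The short bar is in its place.

```bash
python3 -c "
from bench import r
print(r.close_job())"
```

```text
the job is handed in; nothing more can be done
None
```

The longer bar magnet lies in both forks of the rest with its red end down at the foot stop. I let go of it and handed the job in at about 17 s, without touching the short bar or the horseshoe.

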